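# Slide the flat pastry rule over the board's edge, pinch it and put it in the tray

## Task

The dough is rolled out, so put the thin green pastry rule away in the blue tray. It lies too flat to pick up where it is: slide it along the board towards you until its near end sticks out a few centimetres (about 3 to 5) over the board's front edge, pinch it by that overhanging end and lift it clear. Then lower it into the tray, without dropping it, and let go so that it lies flat on the tray floor; leave the orange rule and the peeler where they lie.

Things in the scene. Friction and masses are not known exactly. Their poses are not given: they have to be found in the camera images.
- green_rule_center (a point): Centre of the rule to put away: a stiff flat green plastic strip, 140 x 40 x 5 mm, 30 to 60 g, white ticks along one side, black dot at the far end. x runs along it away from the robot (ends at -70 and +70 mm; turned by at most 0.2 rad at the start), y across, z up; 2.5 mm above its underside. Sliding friction about 0.6; it tips off the board when its centre passes the edge.
- green_rule_end (a point): Middle of the near (-x) end of the green rule, 2.5 mm above its underside; axes as for its centre.
- orange_rule_center (a point): Centre of the other rule, orange, otherwise the same (140 x 40 x 5 mm). It stays where it is.
- peeler: Black vegetable peeler, 170 x 25 x 18 mm, lying along x on the board; origin at the centre of its underside. It stays where it is.
- board_front (a point): Middle of the front edge, on the top face, of a fixed light wooden hob cover board: 270 x 270 mm, top 60 mm above the stove. x points from this edge across the board away from the robot, y along the edge. Before the edge it is open down to the grates. The rules and the peeler lie on it side by side in any order, 85 mm apart, near ends up to 45 mm behind the edge.
- tray_in (a point): Centre of the inner floor (top face, about 5 mm above the stove) of a fixed blue enamelled tray to the right of the board. Outside 200 mm along its x, 140 mm along its y, 22 mm high; walls 5 mm thick, inside 190 x 130 mm. Turned by up to 0.2 rad; z up.

How it is judged (in metres and radians):
On the way, in this order (a step that is already met when the one before it is completed fails the run):
1. the green rule lies flat on the board with its near end at least 20 mm out over the front edge (x of green_rule_end in the frame of board_front below -0.02 m and x of green_rule_center in the frame of board_front above 0 m and z of green_rule_center in the frame of board_front between -0.004 and 0.009 m and angle between green_rule_center's own z axis and vertical below 0.06 rad), for 0.2 s.
2. it is held in the fingers by its overhanging end (within 55 mm of that end) and lifted at least 25 mm clear of the board (contact force between the fingers and green_rule above 0.5 N and z of green_rule_end in the frame of board_front above 0.0275 m and distance between the grasp point and green_rule_end below 0.055 m), for 0.1 s.
3. still held, it is lowered into the tray, its centre less than 40 mm above the tray floor (contact force between the fingers and green_rule above 0.5 N and x of green_rule_center in the frame of tray_in between -0.05 and 0.05 m and y of green_rule_center in the frame of tray_in between -0.05 and 0.05 m and z of green_rule_center in the frame of tray_in below 0.04 m), for 0.1 s.
At the end, for the whole second after the job is handed in: The green rule lies flat (within 3 degrees) and at rest on the tray floor inside the walls, its centre within 50 mm of the tray's centre in each direction; the orange rule and the peeler are within 20 mm of where they were (x of green_rule_center in the frame of tray_in between -0.05 and 0.05 m and y of green_rule_center in the frame of tray_in between -0.05 and 0.05 m and z of green_rule_center in the frame of tray_in between -0.003 and 0.01 m and angle between green_rule_center's own z axis and vertical below 0.06 rad and linear speed of green_rule below 0.02 m/s and distance of each of orange_rule_center, peeler from where it was at the start of the episode below 0.02 m); the robot touches nothing.
It fails at once if the orange rule is moved by more than 20 mm (distance of orange_rule_center from where it was at the start of the episode above 0.02 m).
It fails at once if the peeler is moved by more than 20 mm (distance of peeler from where it was at the start of the episode above 0.02 m).
It also fails if it takes over 51 s, if anything falls off the work surface, if the arm or the gripper's body presses on something with over 40 N, if the wrist force passes 120 N, or if a joint passes its speed limit or range.

## Robot

A 7-joint arm with a two-finger parallel gripper is mounted at the origin on a cart in front of the work surface, level with it; the furniture and walls round the work are solid. World frame = base frame: x ahead of the robot, y to its left, z up, the work surface at z = 0. Lengths are in mm, angles in degrees, forces in N, time in s.
With the tool pointing down it reaches from about 400 to 850 mm from the base axis. Payload 4.5 kg.
Tool frame: the origin (TCP) lies at the very end of the fingers, on their centre line; the grasp point (between the pads) lies hold_point_z behind it (hold_point_z is the distance from the TCP to the grasp point, in mm); z points along the fingers, y is the line along which they close (so a half turn about z gives the same grasp; the last joint's range is limited). The gripper opens to 88 mm and grips with 3 to 60 N. Pads are 18 mm wide; open, the fingers measure 123 mm over their backs; the gripper's body (75 mm by 187 mm) begins 45 mm behind the grasp point.
Start: joints at [-74.152, 39.483, -11.15, 89.685, 9.013, 51.709, -12.324], TCP at [150.242, 606.697, 238.743] pointing down, gripper open.
Joint ranges: [-172.22, 172.22], [-26.19, 119.32], [-84.43, 86.54], [7.71, 146.69], [-57.33, 237.33], [2.42, 119.75], [-152.13, 152.13]. Speed limits (degrees/s): [147.25, 147.25, 180, 180, 180, 180, 180].

## Interface

Orientations are given as [roll, pitch, yaw] about the fixed x, y, z axes, in that order (R = Rz(yaw) Ry(pitch) Rx(roll)).
In Python, from station import * gives the robot as it stands. The module is installed in compiled form; this text tells all that it offers.
- The arm moves only by the shell command python3 -m pendant 'ROWS' [OPENING] [FORCE]. ROWS is JSON, a list of rows, each a list of 2 entries, a list of its own where there are three numbers: the shift along the world's x, y, z in cm, then the turn, a rotation vector about the world's x, y, z in degrees. In form: [[[x, y, z], [rx, ry, rz]], ...]. A call has 1 to 12 rows; each row is the pose to reach, as a shift and turn from the pose commanded when the call began; what a row does not reach only later rows make up. A row lasts 1/8 s, in which the tool goes at most 62.5 mm and 10.7 degrees, less where a joint would pass 70% of its speed; a pose out of reach is approached as far as the arm can. A call with a gripper value outside its range is refused whole. OPENING is the opening, from -1 (shut) to 1 (fully open), set as the call begins (- or left out, the last holds). The fingers move at their own pace and stop on an object; FORCE is the grip in N (left out, the last holds). Time passes only in rows, so rows that repeat a pose let the fingers close. It gives the time, the measured TCP pose, the force, the opening and the grip force at its end, in the units of the state.
- sense(): the state, without advancing time (a new reading comes with each control period).
- capture(name): name is "side" or "top" or "wrist"; returns a dict with "frame" (480x640x3 uint8, blue, green, red), "intrinsics" (3x3 intrinsics, pixels), "position" and "rotation" of the camera in the world. Camera axes: x right, y up, looking along -z (the intrinsics and any distortion apply to the point x, -y, -z); pixel columns grow to the right and rows downward; lengths in mm; the calibration is good to about 2 mm. A picture is of the moment at which its call begins. There is no depth.
- close_job(): hands the job in; it is judged then, once.
Trained networks look in the newest picture that a camera, given by its name, has taken for a name from the list of things; names that differ only in an ending like _2 or _b are one class to them, and where a whole thing is asked for, a point or a joint stands for the part that bears it (a point fixed in the world has none). Each returns a list of dicts, best first, with "score" (0 to 1); they miss things now and then, are a little off and sometimes report something else, mostly with a low value. They report only what shows in the picture. A call takes as long as a camera call.
- silhouettes(camera, query): "pixels" (480x640 bool, what is visible of it) and "rect" ([centre column, centre row, width, height] in pixels, round what is visible of it).
The state is a dict: "t": time; "q": joint angles; "qvel": joint speeds; "tau": joint torques, N m; "tool_pos": TCP position; "orientation": TCP orientation; "wrist_force": force on the tool from outside, world axes, zero at the start; "wrist_torque": the same for the moment, N m; "width": finger opening in mm; "grip_force": force on a finger pad.
Only numpy, scipy, OpenCV 4.12 (cv2) and the standard library are available. Lean on these libraries where they do the work, as an engineer would, in place of code of your own. Each camera call takes 0.05 s, during which the arm holds its last target. There are 200 camera calls.

## Working session

There is one attempt and no reset: what is moved stays moved. The work goes in short steps, Python scripts to look and compute and a shell command to move; the robot and the scene stay as the last step left them, time stands still between calls to the robot, and variables do not carry over. Pictures are saved under pics/ and viewed, at most 10 in all, crops included, and the job is handed in when it is done.

```bash
mkdir -p pics; cat > h.py <<'E'
from station import *
import numpy as np, cv2
def ray(c,px):
    K=np.array(c["intrinsics"]);p=cv2.undistortPoints(np.array([[px]],float),K,None)[0,0]
    d=np.array(c["rotation"])@np.array([p[0],-p[1],-1.]);return np.array(c["position"],float),d
def at(c,px,z):
    o,d=ray(c,px);return o+d*(z-o[2])/d[2]
def rects(cam,c,q,z):
    for s in silhouettes(cam,q)[:2]:
        m=s["pixels"].astype(np.uint8)
        cs=max(cv2.findContours(m,0,2)[0],key=cv2.contourArea)
        w=np.array([at(c,p[0],z)[:2] for p in cs],np.float32)
        r=cv2.minAreaRect(w);print(cam,q,round(s["score"],2),np.round(s["rect"]),"c",np.round(r[0],1),"sz",np.round(r[1],1),"ang",round(r[2],1),"corners",np.round(cv2.boxPoints(r)).tolist())
E
python3 - <<'E'
from h import *
s=sense();print({k:np.round(s[k],2) for k in s if k!='tau'})
ims=[]
for n in("top","side"):
    c=capture(n);cv2.imwrite(f"pics/{n}0.png",c["frame"]);print(n,np.round(c["position"]),c.keys())
    for q,z in(("green_rule_center",65),("orange_rule_center",65),("peeler",70),("board_front",60),("tray_in",22)):rects(n,c,q,z)
E
```

```text
{'t': np.float64(0.0), 'q': array([-74.15,  39.54, -11.15,  89.75,   9.01,  51.71, -12.32]), 'qvel': array([-0.07,  0.04,  0.04,  0.09, -0.04,  0.06,  0.05]), 'tool_pos': array([150.15, 606.04, 237.89]), 'orientation': array([-1.7989e+02,  1.0000e-02,  1.6610e+02]), 'wrist_force': array([-0.54, -0.25, -0.24]), 'wrist_torque': array([ 0.01, -0.01,  0.04]), 'grip_force': np.float64(0.0), 'width': np.float64(88.05)}
top [474.   5. 927.] dict_keys(['frame', 'intrinsics', 'position', 'rotation'])Traceback (most recent call last):
  File "<stdin>", line 6, in <module>
  File "h.py", line 12, in rects
    w=np.array([at(c,p[0],z)[:2] for p in cs],np.float32)
                ~~^^^^^^^^^^
  File "h.py", line 7, in at
    o,d=ray(c,px);return o+d*(z-o[2])/d[2]
                                      ~^^^
IndexError: invalid index to scalar variable.
```

```bash
sed -i 's/np.array(c\["rotation"\])@/Rotation.from_euler("xyz",c["rotation"],degrees=True).as_matrix()@/; 2a from scipy.spatial.transform import Rotation' h.py
python3 - <<'E'
from h import *
for n in("top","side"):
    c=capture(n);cv2.imwrite(f"pics/{n}0.png",c["frame"]);print(n,np.round(c["position"]),c["rotation"],c["intrinsics"])
    for q,z in(("green_rule_center",65),("orange_rule_center",65),("peeler",70),("board_front",60),("tray_in",22)):rects(n,c,q,z)
E
```

```text
top [474.   5. 927.] [  4.3492241   -0.97648526 -89.44637372] [[557.73243443   0.         312.81790131]
 [  0.         557.73243443 226.04142809]
 [  0.           0.           1.        ]]
top green_rule_center 0.94 [319. 205.  33.  93.] c [574.3 -17. ] sz [137.9  40.1] ang 6.5 corners [[504.0, -5.0], [508.0, -45.0], [645.0, -29.0], [641.0, 11.0]]
top orange_rule_center 0.85 [210. 213.  29.  90.] c [560.6 150.8] sz [139.6  39.9] ang 5.1 corners [[489.0, 164.0], [493.0, 125.0], [632.0, 137.0], [628.0, 177.0]]
top peeler 0.87 [264. 216.  19. 110.] c [554.2  65.6] sz [167.3  23.6] ang 3.6 corners [[470.0, 72.0], [471.0, 49.0], [638.0, 59.0], [637.0, 83.0]]
top board_front 0.95 [266. 186. 175. 171.] c [603.3  69.7] sz [269.5 269.6] ang 2.2 corners [[464.0, 199.0], [474.0, -70.0], [743.0, -60.0], [733.0, 209.0]]
top tray_in 0.79 [428. 194.  98. 131.] c [ 601.3 -198.8] sz [142.1 200.5] ang 83.7 corners [[494.0, -258.0], [693.0, -280.0], [709.0, -139.0], [509.0, -117.0]]
top tray_in 0.62 [319. 205.  39.  96.] c [578.8 -18.1] sz [148.8  42.3] ang 6.9 corners [[502.0, -6.0], [507.0, -48.0], [
[... 799 characters left out ...]
g 2.2 corners [[450.0, 236.0], [461.0, -64.0], [737.0, -53.0], [725.0, 247.0]]
side peeler 0.61 [300. 268.  82.  35.] c [551.3  65.2] sz [169.1  29.1] ang 0.8 corners [[467.0, 79.0], [467.0, 49.0], [636.0, 52.0], [636.0, 81.0]]
side board_front 0.75 [267. 283. 199. 147.] c [596.7  85.6] sz [277.7 303.3] ang 2.1 corners [[452.0, 232.0], [464.0, -71.0], [741.0, -61.0], [730.0, 242.0]]
side tray_in 0.79 [339. 217. 106.  51.] c [ 596.8 -189.9] sz [168.8 214.3] ang 83.9 corners [[481.0, -263.0], [694.0, -285.0], [712.0, -117.0], [499.0, -95.0]]
side tray_in 0.16 [309. 241.  72.  27.] c [599.1 -69. ] sz [153.5  50. ] ang 6.3 corners [[520.0, -52.0], [526.0, -102.0], [678.0, -85.0], [673.0, -36.0]]
```

View pics/top0.png

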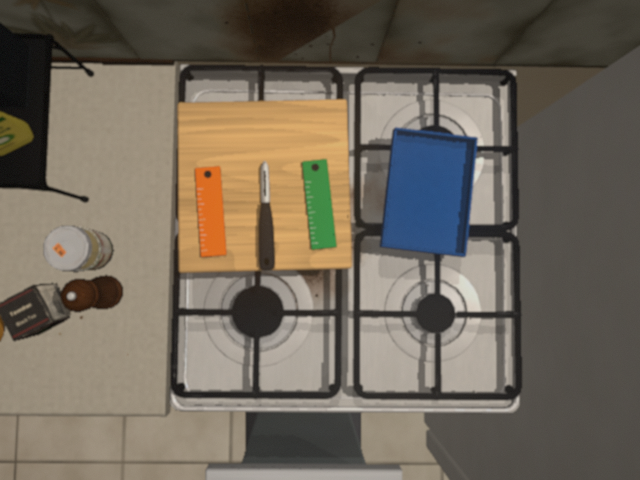

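```bash
python3 -c "
import station;print([ (k,getattr(station,k) if not callable(getattr(station,k)) else '') for k in dir(station) if k[0]!='_'])" | cut -c1-1500
```

```text
[('PlanningError', ''), ('capture', ''), ('close_job', ''), ('hold_point_z', 18.700000000000003), ('sense', ''), ('silhouettes', '')]
```

View pics/side0.png

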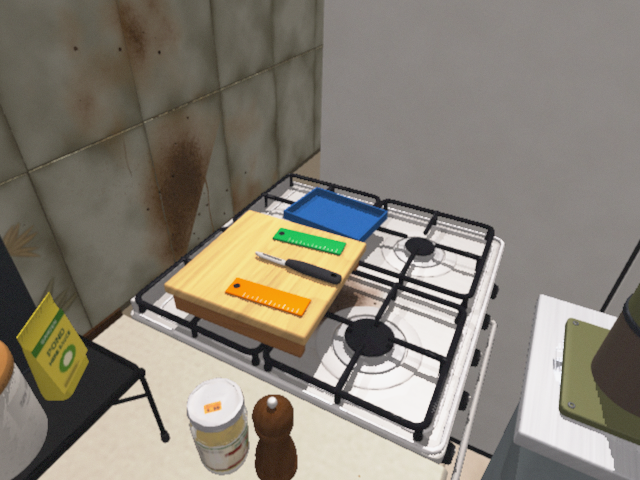

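```bash
python3 -m pendant '[[[0,0,5],[0,0,8]],[[2,-4,8],[0,0,16]],[[6,-8,8],[0,0,20.6]],[[10,-12,8],[0,0,20.6]],[[14,-16.5,8],[0,0,20.6]],[[18,-21,8],[0,0,20.6]],[[22,-25.5,8],[0,0,20.6]],[[26,-30,8],[0,0,20.6]],[[30,-35,8],[0,0,20.6]],[[34,-40,8],[0,0,20.6]],[[37,-44,8],[0,0,20.6]],[[40,-48,6],[0,0,20.6]]]' -1
```

```text
t: 2.2
tool_pos: [552.4, 125.2, 299.9]
orientation: [180.0, 0.2, -173.4]
wrist_force: [0.8, 0.6, -0.3]
width: 0.2
grip_force: 0.0
```

```bash
python3 -m pendant '[[[4,-4.4,-2],[0,0,0]],[[8,-8.8,-6],[0,0,0]],[[12.2,-13.1,-10],[0,0,0]],[[12.2,-13.1,-15],[0,0,0]],[[12.2,-13.1,-18],[0,0,0]],[[12.2,-13.1,-18],[0,0,0]]]'
python3 - <<'E'
from h import *
for n in("top","wrist"):
    c=capture(n);cv2.imwrite(f"pics/{n}1.png",c["frame"])
    rects(n,c,"green_rule_center",65); rects(n,c,"board_front",60)
E
```

```text
t: 2.95
tool_pos: [670.3, -4.6, 116.1]
orientation: [180.0, -0.3, -173.3]
wrist_force: [-0.0, -0.1, 0.1]
width: 0.5
grip_force: 0.0
top green_rule_center 0.88 [310. 203.  17.  78.] c [579.2  -5.5] sz [123.4  19.5] ang 7.7 corners [[517.0, -4.0], [519.0, -23.0], [642.0, -7.0], [639.0, 12.0]]
top board_front 0.69 [244. 187. 130. 172.] c [602.1 101.4] sz [270.5 204.6] ang 1.6 corners [[464.0, 200.0], [470.0, -5.0], [740.0, 3.0], [734.0, 207.0]]
wrist green_rule_center 0.89 [312. 107.  84. 215.] c [590.3 -17.4] sz [107.8  40.4] ang 6.6 corners [[534.0, -4.0], [539.0, -44.0], [646.0, -31.0], [641.0, 9.0]]
wrist board_front 0.97 [431. 182. 418. 363.] c [629.   68.6] sz [219.  268.6] ang 2.0 corners [[515.0, 199.0], [524.0, -69.0], [743.0, -62.0], [734.0, 207.0]]
```

View pics/wrist1.png

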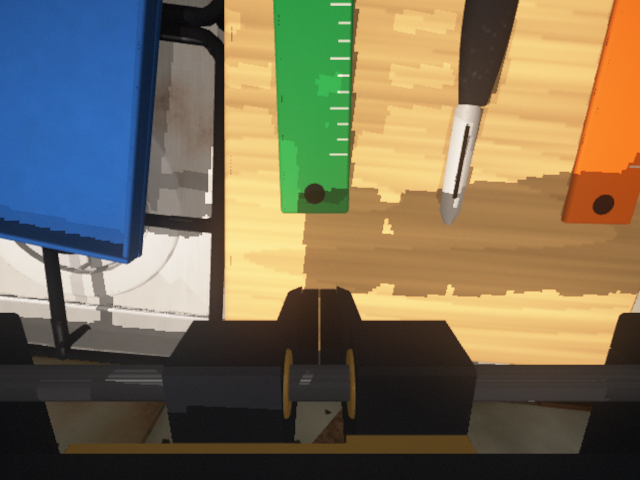

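```bash
python3 -m pendant '[[[0.2,-0.3,-2.5],[0,0,0]],[[0.2,-0.3,-4.6],[0,0,0]],[[0.2,-0.3,-5.1],[0,0,0]],[[0.2,-0.3,-5.1],[0,0,0]],[[0.2,-0.3,-5.1],[0,0,0]]]'
```

```text
t: 3.88
tool_pos: [674.9, -7.1, 68.6]
orientation: [180.0, 0.1, -173.3]
wrist_force: [-0.1, 0.8, -0.2]
width: 0.9
grip_force: 0.0
```

```bash
python3 -m pendant '[[[0,0,-0.4],[0,0,0]],[[0,0,-0.6],[0,0,0]],[[0,0,-0.6],[0,0,0]]]'
```

```text
t: 4.25
tool_pos: [674.1, -7.3, 61.6]
orientation: [180.0, -0.0, -173.3]
wrist_force: [0.9, 0.2, 0.5]
width: 0.5
grip_force: 0.0
```

```bash
python3 -m pendant '[[[-0.8,-0.1,0],[0,0,0]],[[-1.5,-0.18,0],[0,0,0]],[[-2.1,-0.25,0],[0,0,0]],[[-2.7,-0.32,0],[0,0,0]],[[-3.3,-0.39,0],[0,0,0]],[[-3.9,-0.46,0],[0,0,0]],[[-4.5,-0.53,0],[0,0,0]],[[-5.1,-0.6,0],[0,0,0]],[[-5.7,-0.67,0],[0,0,0]],[[-6.3,-0.74,0],[0,0,0]],[[-6.6,-0.77,0],[0,0,0]],[[-6.6,-0.77,0],[0,0,0]]]'
python3 - <<'E'
from h import *
for n in("side","wrist"):
    c=capture(n);cv2.imwrite(f"pics/{n}2.png",c["frame"])
    rects(n,c,"green_rule_center",65)
E
```

```text
t: 5.75
tool_pos: [607.8, -15.1, 61.7]
orientation: [180.0, -0.0, -173.3]
wrist_force: [-0.6, 0.1, -0.5]
width: 0.4
grip_force: 0.0
wrist green_rule_center 0.92 [320. 146. 116. 290.] c [542.7 -22.6] sz [110.2  39.7] ang 6.7 corners [[486.0, -9.0], [490.0, -49.0], [600.0, -36.0], [595.0, 4.0]]
```

View pics/wrist2.png

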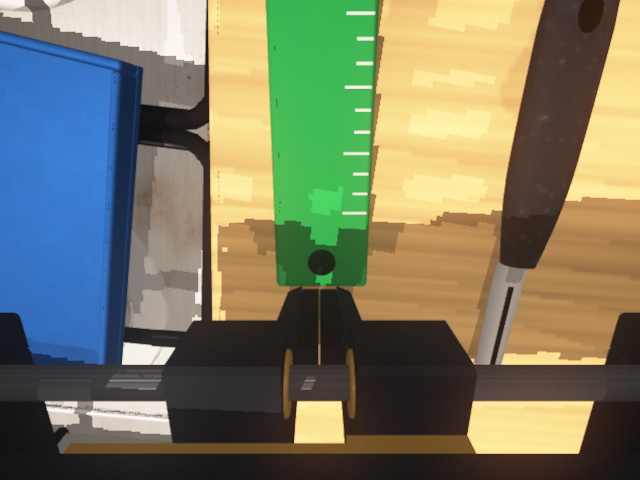

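```bash
python3 -m pendant '[[[-0.6,-0.07,0],[0,0,0]],[[-1.2,-0.14,0],[0,0,0]],[[-1.8,-0.21,0],[0,0,0]],[[-2.4,-0.28,0],[0,0,0]],[[-2.7,-0.31,0],[0,0,0]],[[-2.7,-0.31,0],[0,0,0]],[[-1.7,-0.2,0],[0,0,0]],[[-1.2,-0.15,1],[0,0,0]],[[-1.2,-0.15,6],[0,0,0]],[[-5,-0.6,10],[0,0,0]],[[-11,-1.3,10],[0,0,0]],[[-16,-2,10],[0,0,0]]]'
python3 - <<'E'
from h import *
for n in("side","wrist"):
    c=capture(n);cv2.imwrite(f"pics/{n}3.png",c["frame"])
    rects(n,c,"green_rule_center",65); rects(n,c,"board_front",60)
E
```

```text
t: 7.45
tool_pos: [447.2, -35.2, 163.0]
orientation: [-180.0, 0.1, -173.3]
wrist_force: [0.1, 0.1, -0.7]
width: 0.6
grip_force: 0.0
side green_rule_center 0.98 [346. 249.  76.  30.] c [498.8 -25.2] sz [139.9  46.6] ang 6.3 corners [[427.0, -10.0], [432.0, -56.0], [571.0, -41.0], [566.0, 6.0]]
side board_front 0.6 [266. 284. 200. 143.] c [598.2  86.1] sz [279.7 305.1] ang 2.1 corners [[453.0, 233.0], [464.0, -72.0], [744.0, -61.0], [732.0, 244.0]]
wrist green_rule_center 0.68 [322. 256.  65.  70.] c [457.8 -32.7] sz [54.1 40.9] ang 6.7 corners [[429.0, -16.0], [433.0, -56.0], [487.0, -50.0], [482.0, -9.0]]
wrist board_front 0.98 [439. 355. 344. 199.] c [499.8  95.1] sz [ 80.8 206.3] ang 4.2 corners [[452.0, 195.0], [467.0, -11.0], [548.0, -5.0], [533.0, 201.0]]
```

View pics/wrist3.png

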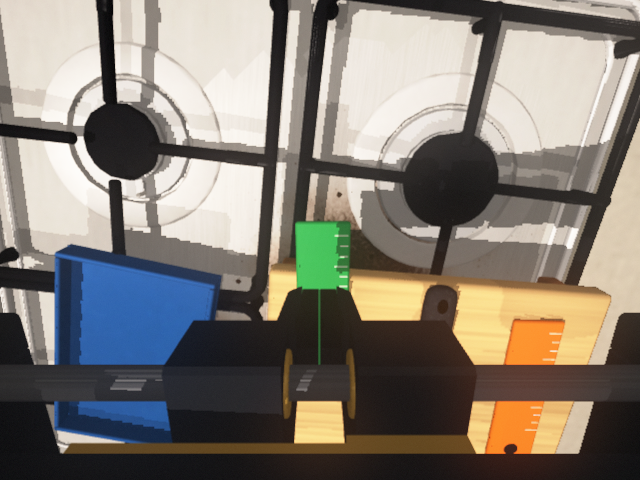

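```bash
python3 -m pendant '[[[0.3,0.1,0],[0,0,0]],[[0.4,0.1,-2],[0,0,0]],[[0.4,0.1,-5],[0,0,0]],[[0.4,0.1,-7],[0,0,0]],[[0.4,0.1,-7],[0,0,0]]]' 0.5
python3 -m pendant '[[[0,0,-2],[0,0,0]],[[0,0,-3.5],[0,0,0]],[[0,0,-3.8],[0,0,0]],[[0,0,-3.8],[0,0,0]]]'
```

```text
t: 8.38
tool_pos: [452.5, -33.6, 90.5]
orientation: [180.0, -0.1, -173.3]
wrist_force: [-0.6, -0.8, 0.2]
width: 48.0
grip_force: 0.0
t: 8.88
tool_pos: [452.9, -33.9, 54.2]
orientation: [180.0, 0.1, -173.3]
wrist_force: [-0.0, -0.1, 0.0]
width: 66.3
grip_force: 0.0
```

```bash
python3 -m pendant '[[[0,0,0],[0,0,0]],[[0,0,0],[0,0,0]],[[0,0,0],[0,0,0]],[[0,0,0],[0,0,0]],[[0,0,0],[0,0,0]],[[0,0,0],[0,0,0]]]' -1 35
python3 -m pendant '[[[0,0,0.5],[0,0,0]],[[0,0,1],[0,0,0]],[[0,0,2],[0,0,0]],[[0,0,3],[0,0,0]],[[0,0,4.5],[0,0,0]],[[0,0,6],[0,0,0]],[[0,0,7],[0,0,0]],[[0,0,7],[0,0,0]]]'
python3 - <<'E'
from h import *
c=capture("side");cv2.imwrite("pics/side4.png",c["frame"])
E
```

```text
t: 9.62
tool_pos: [452.4, -34.0, 53.8]
orientation: [180.0, 0.0, -173.3]
wrist_force: [0.2, -0.7, 1.2]
width: 39.3
grip_force: 34.9
t: 10.62
tool_pos: [452.7, -34.1, 124.5]
orientation: [180.0, 0.1, -173.3]
wrist_force: [-0.5, -0.1, -0.8]
width: 39.2
grip_force: 34.9
```

View pics/side4.png

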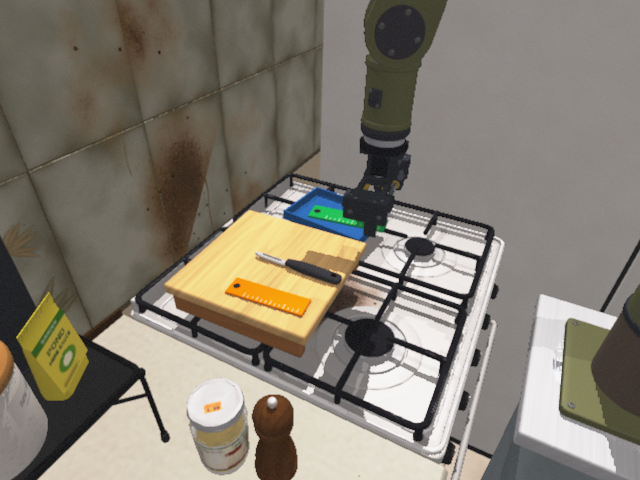

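```bash
python3 -m pendant '[[[1,-2,0],[0,0,-2]],[[3,-5,0],[0,0,-6]],[[5.5,-8.5,0],[0,0,-10]],[[8,-12,0],[0,0,-13]],[[9.5,-15,0],[0,0,-13]],[[10.1,-16,0],[0,0,-13]],[[10.1,-16,-2],[0,0,-13]],[[10.1,-16,-4],[0,0,-13]],[[10.1,-16,-6],[0,0,-13]],[[10.1,-16,-6],[0,0,-13]]]'
python3 - <<'E'
from h import *
for n,z in(("top",69),("side",69)):
    c=capture(n);cv2.imwrite(f"pics/{n}5.png",c["frame"][100:340,260:580] if n=="top" else c["frame"][150:300,230:430])
    rects(n,c,"green_rule_center",z);rects(n,c,"tray_in",22)
a=cv2.imread("pics/top5.png");b=cv2.resize(cv2.imread("pics/side5.png"),(320,240))
cv2.imwrite("pics/c5.png",cv2.resize(np.hstack([a,b]),None,fx=1.25,fy=1.25))
E
```

```text
t: 11.92
tool_pos: [551.4, -192.1, 62.2]
orientation: [179.9, -0.3, 173.8]
wrist_force: [-0.5, -0.1, 0.6]
width: 39.2
grip_force: 34.9
top green_rule_center 0.38 [265. 187. 176. 172.] c [602.4  68.6] sz [268.6 268.5] ang 2.0 corners [[463.0, 198.0], [473.0, -70.0], [741.0, -61.0], [732.0, 208.0]]
top tray_in 0.74 [429. 194.  94. 127.] c [ 651.8 -203.6] sz [141.  102.3] ang 83.7 corners [[593.0, -268.0], [695.0, -279.0], [710.0, -139.0], [609.0, -128.0]]
side green_rule_center 0.63 [335. 190.  58.  22.] c [ 627.9 -197. ] sz [36.6 97.9] ang 69.7 corners [[576.0, -197.0], [667.0, -231.0], [680.0, -197.0], [588.0, -163.0]]
side green_rule_center 0.55 [268. 285. 203. 144.] c [590.2  95. ] sz [273.7 297.2] ang 2.0 corners [[448.0, 239.0], [459.0, -58.0], [732.0, -49.0], [722.0, 248.0]]
side tray_in 0.92 [338. 217. 105.  48.] c [ 594.6 -189.5] sz [220.5 147.6] ang 2.0 corners [[482.0, -120.0], [487.0, -267.0], [707.0, -259.0], [702.0, -112.0]]
```

View pics/c5.png

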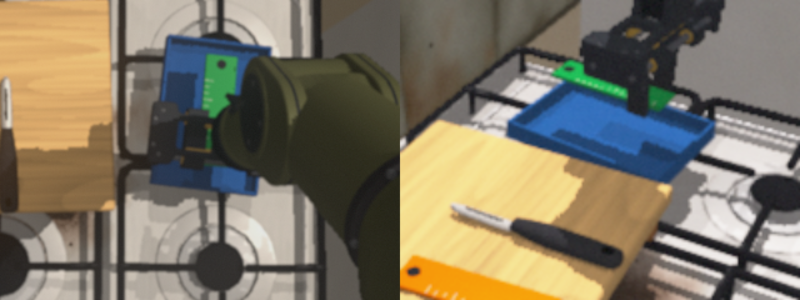

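```bash
python3 -m pendant '[[[0,0,-1.5],[0,0,0]],[[0,0,-3],[0,0,0]],[[0,0,-4],[0,0,0]],[[0,0,-4.6],[0,0,0]],[[0,0,-5.1],[0,0,0]],[[0,0,-5.4],[0,0,0]],[[0,0,-5.4],[0,0,0]],[[0,0,-5.4],[0,0,0]]]'
```

```text
t: 13.22
tool_pos: [553.4, -194.1, 10.0]
orientation: [-180.0, 0.0, 173.7]
wrist_force: [0.1, -0.8, 0.0]
width: 38.9
grip_force: 34.9
```

```bash
python3 -m pendant '[[[0,0,-0.1],[0,0,0]],[[0,0,-0.2],[0,0,0]],[[0,0,-0.2],[0,0,0]]]'
python3 -m pendant '[[[0,0,0],[0,0,0]],[[0,0,0],[0,0,0]],[[0,0,0],[0,0,0]],[[0,0,0],[0,0,0]],[[0,0,0],[0,0,0]]]' 0.3
```

```text
t: 13.6
tool_pos: [553.2, -194.0, 7.7]
orientation: [180.0, -0.0, 173.7]
wrist_force: [0.2, 0.0, -0.5]
width: 38.9
grip_force: 34.9
t: 14.22
tool_pos: [553.2, -194.0, 7.8]
orientation: [180.0, -0.0, 173.7]
wrist_force: [1.0, 0.1, 0.7]
width: 57.2
grip_force: 0.0
```

```bash
python3 -m pendant '[[[0,0,0.5],[0,0,0]],[[0,0,2],[0,0,0]],[[0,0,5],[0,0,0]],[[0,0,9],[0,0,0]],[[0,0,14],[0,0,0]],[[-4,4,17],[0,0,0]],[[-8,9,17],[0,0,0]],[[-9,14,17],[0,0,0]],[[-9,19,17],[0,0,0]],[[-9,24,17],[0,0,0]],[[-9,24,17],[0,0,0]]]'
python3 - <<'E'
from h import *
for n in("top","side"):
    c=capture(n);cv2.imwrite(f"pics/{n}6.png",c["frame"])
    rects(n,c,"green_rule_center",10);rects(n,c,"tray_in",22)
    rects(n,c,"orange_rule_center",65);rects(n,c,"peeler",70)
E
```

```text
t: 15.6
tool_pos: [463.6, 51.1, 178.9]
orientation: [179.8, 0.1, 174.2]
wrist_force: [-0.1, -0.9, -0.1]
width: 57.3
grip_force: 0.0
top green_rule_center 0.75 [425. 193.  31.  85.] c [ 601.1 -196.6] sz [ 40.1 139. ] ang 84.7 corners [[530.0, -210.0], [668.0, -223.0], [672.0, -183.0], [534.0, -170.0]]
top tray_in 0.77 [427. 194.  98. 129.] c [ 601.3 -197.8] sz [143.9 199.7] ang 84.0 corners [[495.0, -259.0], [693.0, -280.0], [708.0, -137.0], [510.0, -116.0]]
top tray_in 0.55 [211. 204.  30.  75.] c [578.9 159.6] sz [117.4  44.5] ang 4.8 corners [[519.0, 177.0], [522.0, 133.0], [639.0, 142.0], [636.0, 187.0]]
top orange_rule_center 0.87 [210. 204.  28.  69.] c [574.3 152. ] sz [111.9  39.9] ang 5.2 corners [[517.0, 167.0], [520.0, 127.0], [632.0, 137.0], [628.0, 177.0]]
top peeler 0.58 [264. 185.  10.  48.] c [602.8  65.8] sz [70.2 15.4] ang 1.0 corners [[568.0, 73.0], [568.0, 58.0], [638.0, 59.0], [638.0, 74.0]]
side green_rule_center 0.69 [336. 217.  59.  18.] c [ 633.5 -191.4] sz [28.8 70.2] ang 84.0 corners [[597.0, -202.0], [667.0, -209.0], [670.0, -181.0], [600.0, -173.0]]
side tray_in 0.85 [337. 220. 105.  40.] c [ 639.3 -137.9] sz [ 80.2 182. ] ang 59.8 corners [[540.0, -127.0], [698.0, -218.0], [738.0, -149.0], [581.0, -57.0]]
side orange_rule_center 0.56 [269. 295.  84.  39.] c [558.2 150.5] sz [140.2  43.6] ang 5.3 corners [[486.0, 166.0], [490.0, 122.0], [630.0, 135.0], [626.0, 179.0]]
side orange_rule_center 0.24 [334. 217.  60.  24.] c [ 597.6 -111.6] sz [26.9 66.7] ang 79.6 corners [[562.0, -119.0], [628.0, -131.0], [633.0, -104.0], [567.0, -92.0]]
side peeler 0.72 [300. 268.  83.  31.] c [551.2  63.4] sz [166.   28.8] ang 0.8 corners [[468.0, 77.0], [468.0, 48.0], [634.0, 50.0], [634.0, 79.0]]
```

View pics/side6.png

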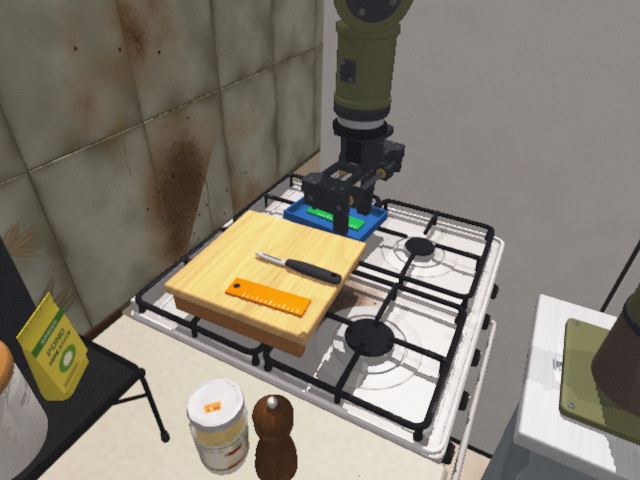

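The side picture shows the green rule lying in the tray, around (336,217). The top view puts it within about 2 mm of the tray centre at the size of a flat rule. The orange rule (269,295) and the peeler (300,268) have not moved, and the gripper is clear of everything.

```bash
python3 -c "
from station import *
print(close_job())"
```

```text
the job is handed in; nothing more can be done
None
```

The green rule is in the blue tray, lying flat within about 2 mm of its centre by the last camera check; the orange rule and peeler have not moved, and the job was handed in after about 16 s (no verdict came back).

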